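Fetch the flashing and tuck it under the lapped shingle

ROBOT

A 7-joint arm with a two-finger parallel gripper is mounted at the origin on the work surface. World frame = base frame: x ahead of the robot, y to its left, z up, the work surface at z = 0. Lengths are in m, angles in rad, forces in N, time in s.
With the tool pointing down it reaches from about 0.4 to 0.875 m from the base axis. Payload 19.3 kg.
Tool frame: the origin (TCP) lies on the centre line of the jaws, within the pads' length; the fingertips stand 14 mm ahead of it and the grasp point (between the pads) lies 5 mm behind it (bot.tip_extent is the distance from the TCP to the fingertips, in m); z points along the fingers, y is the line along which they close (so a half turn about z gives the same grasp; the last joint's range is limited). The gripper opens to 85 mm and grips with 20 to 120 N. Pads are 22 mm wide; open, the fingers measure 114 mm over their backs; the gripper's body (76 mm by 85 mm) begins 54 mm behind the grasp point. The pads swing forward as they close: fully open they stand 13 mm farther back than shut.
Start: joints at [1.164, 0.521, -0.036, 1.599, 0.021, 1.021, -0.113], TCP at [0.207, -0.59, 0.245] pointing down, gripper open.
Joint ranges: [-2.91, 2.91], [-0.3, 2.13], [-1.5, 1.42], [0.17, 2.43], [-1.26, 4.41], [0.16, 1.93], [-2.52, 2.52]. Speed limits (rad/s): [1.89, 1.89, 2.39, 2.39, 3.01, 3.01, 3.01].

INTERFACE

Orientations are given as [roll, pitch, yaw] about the fixed x, y, z axes, in that order (R = Rz(yaw) Ry(pitch) Rx(roll)).
In Python, from workcell import monitor, grab_frame, camera_model, bot gives the robot as it stands.
- The arm moves only by the tool move_arm, never from a script. Its argument "moves" is a list of rows, each a list of 4 numbers: the shift along the world's x, y, z in mm, then the turn about the world's z in rad. A call has 1 to 12 rows; each row is the pose to reach, as a shift and turn from the pose commanded when the call began; what a row does not reach only later rows make up. A row lasts 1/8 s, in which the tool goes at most 62.5 mm and 10.7 degrees, less where a joint would pass 70% of its speed; a pose out of reach is approached as far as the arm can. A call with a gripper value outside its range is refused whole. "gripper" is the opening, from 0 (shut) to 1 (fully open), set as the call begins (left out, the last holds). The fingers move at their own pace and stop on an object; "newtons" is the grip in N (left out, the last holds). Time passes only in rows, so rows that repeat a pose let the fingers close. It gives the time, the measured TCP pose, the force, the opening and the grip force at its end, in the units of the state.
- monitor.observe(): the state, without advancing time (a new reading comes with each control period).
- grab_frame(name): name is "scene" or "side" or "wrist"; returns the picture (400x640x3 uint8, blue, green, red); there is no depth.
- camera_model(name): a dict with "vfov" (degrees; the focal length in pixels is half the picture's height over the tangent of half this angle, whatever the lens; pixels are square), "cx", "cy" (the principal point, pixels), "R" (3x3) and "t" (3): a world point X has camera coordinates R X + t; the wrist camera has in their place "T_tool_cam" (4x4, takes a point from camera to tool coordinates, whose origin is the TCP and whose axes are the flange's). Camera axes: x right, y down, z forward; pixel columns grow to the right and rows downward; lengths in m; the calibration is good to about 2 mm. A picture is of the moment at which its call begins: read the wrist's pose just before it. camera_model takes no time and is no camera call.
- bot.job_done(): hands the job in; it is judged then, once.
The state is a dict: "clock": time; "qpos": joint angles; "qd": joint speeds; "joint_efforts": joint torques, N m; "position": TCP position; "tool_rot": TCP orientation; "force": force on the tool from outside, world axes, zero at the start; "moment": the same for the moment, N m; "grip_width": finger opening in m; "finger_force": force on a finger pad.
Only numpy, scipy, OpenCV 4.12 (cv2) and the standard library are available. Lean on these libraries where they do the work, as an engineer would, in place of code of your own. Each camera call takes 0.05 s, during which the arm holds its last target. There are 200 camera calls.

TASK

Pull the cabinet drawer out to its stop, take the aluminium flashing strip out and slide its free edge squarely under the middle of the wide lapped shingle on the roof panel, at least 20 mm in, without lifting the shingle. Finish while still holding the strip, pressing it down firmly flat on the roof board (about 10 N), and leave the other things on the bench where they are.

Things in the scene. Friction and masses are not known exactly. Their poses are not given: they have to be found in the camera images.
- cab_drawer0 (a joint): how far the cabinet's only drawer is pulled out, m: 0 shut, 0.162 at its stop. It slides along the cabinet's own -x, roughly towards the robot; about 1 N of friction, and it stays where it is left. Inside, the drawer is 198 mm wide; above the bench its floor is 22 mm, its walls' tops 78 mm, the top of its front 89 mm.
- cab: the fixed wooden cabinet, 235 mm deep (x), 240 mm wide, 100 mm high; origin at the centre of its underside, x from the drawer front to the back, z up. The drawer front, shut, stands 117 mm from the origin along -x.
- cab_drawer0_handle (a point): middle of the drawer's bar handle: a level round bar 11 mm thick, 120 mm long, along the cabinet's y, its centre 35 mm out from the drawer front's face and 62 mm above the bench. Axes as the cabinet's.
- flashing: aluminium flashing strip lying flat in the drawer: plate 70 (x) x 120 (y) x 3 mm with a folded upstand along its -x edge, 10 mm thick, top 33 mm above the underside. About 0.12 kg. Origin: middle of the underside; x points from upstand to free edge, z up. The upstand is nearest the drawer front (40 to 65 mm behind it); with the drawer at its stop the strip is clear of the cabinet.
- flashing_grip (a point): in the middle of the flashing's upstand, 27 mm above the plate's underside and 6 mm below the upstand's top, 30 mm on the upstand's side of the plate's middle; the axes are the flashing's.
- flashing_edge (a point): middle of the flashing's free edge (the edge to tuck in), on the underside; 65 mm from the middle of the upstand's thickness; the axes are the flashing's.
- roof: the fixed roof panel, flat on the bench: a board 300 (x) x 260 (y) x 18 mm. Origin at the middle of its ridge edge (far from the robot), underside; x points to the ridge, away from the robot, so the board spans x -0.300 to 0; z up. From x = -0.300 to -0.150 it is bare board, top 18 mm above the bench; the rest carries shingles.
- shingle_butt (a point): middle of the lower edge of the lapped shingle, on its underside, at roof x = -0.150, y = 0: the widest shingle, 150 mm wide, 7 mm thick, in the middle of the row next to the bare board (its 50 mm neighbours stand back 15 mm). Under it is a slot 9 mm high (board to shingle) and 50 mm deep, closed at the back by a batten. Axes as the roof's.
- shingle (a joint): how far that shingle is lifted about its upper end, rad: 0 lying down; the butt is 90 mm from the hinge. A weak spring (about 1 to 2 N at the butt) holds it down, so the flashing must go in low, close above the board.
- glue: glue bottle, 56 mm across, 150 mm tall; origin under its middle; leave alone
- screwdriver: screwdriver lying on the bench; origin under its middle; leave alone
- tape: tape measure, 60 x 35 x 55 mm, standing on the cabinet top; origin under its middle; leave alone
- nailtin: small open nail tin, 36 mm across, 30 mm tall, standing on the bare board of the roof panel near its front corner: about 275 mm before the ridge and 108 mm to the +y side of the roof's middle; origin under its middle; leave alone
- offcut: wooden offcut, 100 x 40 x 22 mm, lying on the bench in the gap between cabinet and roof panel; origin under its middle; leave alone
- jar: glass jar with a lid, 70 mm across, 80 mm tall; origin under its middle; leave alone

How it is judged:
By the outcome, as a careful person would: the job done as asked, in the order asked, and still so for the second after the job is handed in, while the arm keeps its last pose, push and grip.
It also fails if it takes over 54 s, if anything falls off the work surface, if the arm or the gripper's body presses on something with over 40 N, if the wrist force passes 120 N, or if a joint passes its speed limit or range.

## Working session

There is one attempt and no reset: what is moved stays moved. The work goes in short steps, Python scripts to look and compute and a tool call to move; the robot and the scene stay as the last step left them, time stands still between calls to the robot, and variables do not carry over. Pictures are saved under pics/ and viewed, at most 10 in all, crops included, and the job is handed in when it is done.

Besides the shell and the picture viewer there is one more tool, called after "Request:" as a command line: name --pt "numbers of a row" for each row, then --argument value for the rest. move_arm: Moves the arm, as the interface text tells. Its arguments: {"type":"object","properties":{"moves":{"type":"array","items":{"type":"array","items":{"type":"number"}}},"gripper":{"type":"number"},"newtons":{"type":"number"}},"required":["moves"]}

```bash
mkdir -p pics
cat > h.py <<'E'
import numpy as np, cv2
from workcell import monitor, grab_frame, camera_model, bot
def ray(n,uv,pose=None):
    m=camera_model(n); f=200/np.tan(np.radians(m['vfov'])/2)
    d=np.array([(uv[0]-m['cx'])/f,(uv[1]-m['cy'])/f,1.])
    if 'R' in m:
        R=np.array(m['R']);t=np.array(m['t']); return -R.T@t, R.T@d
    T=np.array(m['T_tool_cam']); p,Rt=pose
    return p+Rt@T[:3,3], Rt@T[:3,:3]@d
def onz(n,uv,z,pose=None):
    o,d=ray(n,uv,pose); return o+d*(z-o[2])/d[2]
E
python3 - <<'E'
from h import *
s=monitor.observe(); print(s)
for n in('scene','side','wrist'):
    im=grab_frame(n); cv2.imwrite(f'pics/{n}0.png',im); m=camera_model(n); print(n,{k:np.round(v,4).tolist() if k!='lens' else v for k,v in m.items()})
E
```

```text
{'clock': 0.0, 'qpos': array([ 1.16382773,  0.52203562, -0.03634089,  1.60002219,  0.02118785,
        1.02110011, -0.11278237]), 'qd': array([-0.00015639,  0.00036305,  0.00058912,  0.00051067,  0.00027341,
        0.00047404, -0.00150678]), 'joint_efforts': array([-1.15735758e-03, -9.27108979e+01,  1.97947450e+00, -3.69934237e+01,
        1.78293331e-02,  8.21276248e-03, -4.43189106e-05]), 'position': array([ 0.20638922, -0.58958483,  0.24470703]), 'tool_rot': array([-3.14041382e+00,  6.79563587e-05,  3.36781898e-01]), 'force': array([-0.09190563,  0.37749745,  0.44545248]), 'moment': array([-0.010876  , -0.02589364, -0.01736   ]), 'finger_force': 0.0, 'grip_width': 0.08525154194515673}
scene {'vfov': 46.0415, 'cx': 314.1556, 'cy': 212.2567, 'R': [[-0.7033, 0.7108, -0.0035], [0.6041, 0.5951, -0.5301], [-0.3747, -0.375, -0.8479]], 't': [0.3733, -0.2699, 1.5475]}
side {'vfov': 49.3386, 'cx': 322.4578, 'cy': 194.7669, 'R': [[-0.8112, -0.5843, -0.0221], [-0.3205, 0.476, -0.819], [0.4891, -0.6573, -0.5734]], 't': [0.4524, 0.2503, 1.1718]}
wrist {'vfov': 69.5013, 'cx': 313.8221, 'cy': 198.5668, 'T_tool_cam': [[-0.0015, -0.9466, -0.3223, 0.0827], [1.0, -0.0013, -0.0006, 0.0], [0.0001, -0.3223, 0.9466, -0.1294], [0.0, 0.0, 0.0, 1.0]]}
```

View pics/scene0.png

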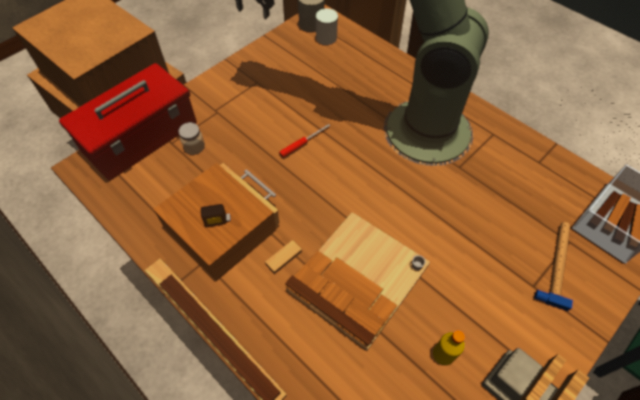

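View pics/side0.png

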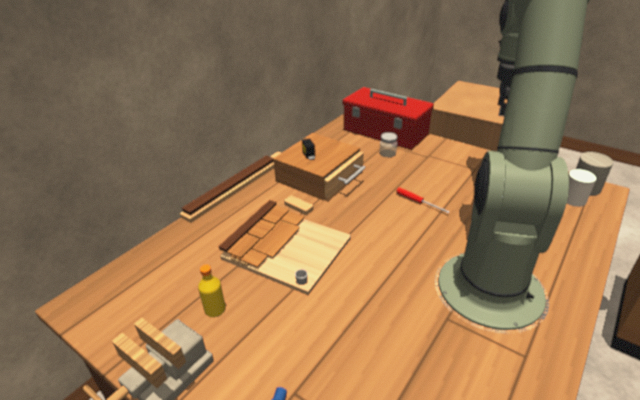

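The scene view shows the cabinet (about 160–277, 165–270), its handle near (258,183), and the roof panel at about 285–430, 213–345, with the nail tin at (417,263). The side view agrees. I'll enlarge a crop to get the corners.

Run:
```python
import cv2
a=cv2.imread('pics/scene0.png')[150:350,150:440]
cv2.imwrite('pics/c1.png',cv2.resize(a,(797,550),interpolation=cv2.INTER_CUBIC))
from h import *
for n,p,z in [('cabL',(160,213),.1),('cabB',(212,262),.1),('cabR',(277,208),.1),('cabF',(223,165),.1),('h1',(244,172),.062),('h2',(273,194),.062),('roofA',(352,213),.018),('roofB',(428,262),.018),('tin',(417,263),.04)]:
    print(n,onz('scene',p,z).round(3))
```

```text
cabL [ 0.824 -0.291  0.1  ]
cabB [ 0.818 -0.077  0.1  ]
cabR [ 0.593 -0.079  0.1  ]
cabF [ 0.602 -0.296  0.1  ]
h1 [ 0.561 -0.259  0.062]
h2 [ 0.554 -0.141  0.062]
roofA [0.421 0.045 0.018]
roofB [0.393 0.297 0.018]
tin [0.427 0.282 0.04 ]
```

View pics/c1.png

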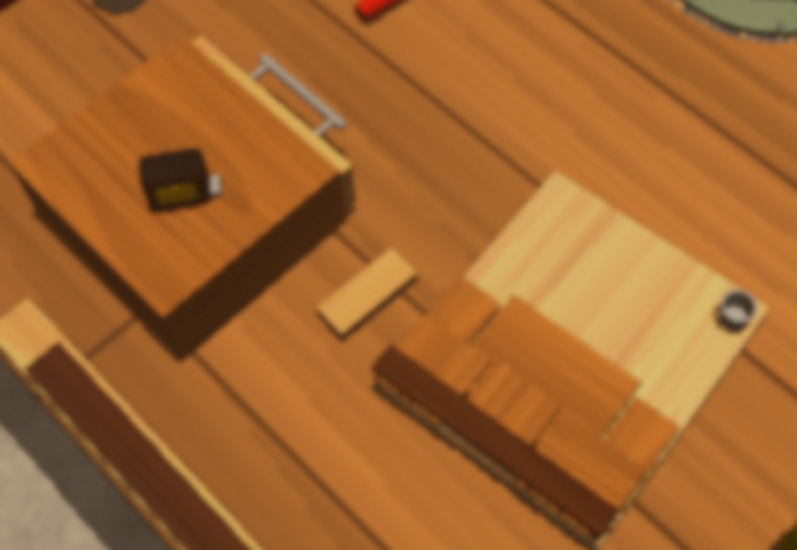

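The crop shows the handle ends at about (246,171) and (275,195) in the full frame. The roof's front corners are at (353,213) and (430,262), and the shingle butt corners at (336,258) and (383,289).

Run:
```python
from h import *
def c(u,v): return (150+u/2.748,150+v/2.75)
for n,p,z in [('h1',(265,58),.067),('h2',(342,123),.067),('cabBL',(8,158),.1),('cabB',(165,318),.1),('cabFR',(338,170),.1),('frontL',(200,38),.089),('frontR',(350,165),.089),('roofA',(557,172),.018),('roofB',(768,308),.018),('roofC',(465,278),.018),('b1',(512,297),.034),('b2',(640,383),.034),('tin',(737,308),.045),('offc1',(317,312),.022),('offc2',(393,248),.022),('offc3',(417,272),.022)]:
    print(n,onz('scene',c(*p),z).round(4))
```

```text
h1 [ 0.5559 -0.2535  0.067 ]
h2 [ 0.5551 -0.1336  0.067 ]
cabBL [ 0.8274 -0.3191  0.1   ]
cabB [ 0.8277 -0.0727  0.1   ]
cabFR [ 0.609  -0.0775  0.1   ]
frontL [ 0.5957 -0.3078  0.089 ]
frontR [ 0.5926 -0.079   0.089 ]
roofA [0.4189 0.0458 0.018 ]
roofB [0.3901 0.2999 0.018 ]
roofC [0.5758 0.0643 0.018 ]
b1 [0.5644 0.1172 0.034 ]
b2 [0.5454 0.2644 0.034 ]
tin [0.4254 0.2828 0.045 ]
offc1 [ 0.706  -0.0115  0.022 ]
offc2 [ 0.6041 -0.0098  0.022 ]
offc3 [0.6062 0.0269 0.022 ]
```

Handle length (120 mm), shingle width (148 mm) and drawer-front distance all check out against the given sizes. The cabinet yaw is about 0 and the roof yaw about 0.12. I'll move above the handle.

Request:
move_arm --pt "349 396 -25 1.234" --pt "349 396 -25 1.234" --pt "349 396 -25 1.234" --pt "349 396 -25 1.234" --pt "349 396 -25 1.234" --pt "349 396 -25 1.234" --pt "349 396 -25 1.234" --pt "349 396 -25 1.234" --pt "349 396 -25 1.234" --pt "349 396 -25 1.234" --pt "349 396 -25 1.234" --pt "349 396 -25 1.234" --gripper 0.38

```text
clock: 1.65
position: [0.5549, -0.195, 0.2203]
tool_rot: [-3.141, 0.0, 1.569]
force: [-0.2, -0.5, 0.3]
grip_width: 0.0323
finger_force: 0.0
```

```bash
cat >> h.py <<'E'
from scipy.spatial.transform import Rotation as Ro
def pose():
    s=monitor.observe(); return np.array(s['position']),Ro.from_euler('xyz',s['tool_rot']).as_matrix()
def proj(X,pose):
    m=camera_model('wrist'); f=200/np.tan(np.radians(m['vfov'])/2); T=np.array(m['T_tool_cam']); p,R=pose
    c=T[:3,:3].T@(R.T@(np.array(X)-p)-T[:3,3]); return np.array([m['cx']+f*c[0]/c[2],m['cy']+f*c[1]/c[2]])
E
python3 - <<'E'
from h import *
P=pose(); im=grab_frame('wrist'); cv2.imwrite('pics/w1.png',im); s=monitor.observe()
np.savez('w1',p=P[0],R=P[1]);print(s['clock'],s['position'],s['tool_rot'],s['qpos'],s['grip_width'])
print(proj([.5555,-.2535,.062],P),proj([.5555,-.1335,.062],P))
E
```

```text
1.7 [ 0.55498332 -0.19492714  0.22037321] [-3.14146835e+00  3.56617612e-04  1.56919895e+00] [ 0.53409945  0.51738502 -0.42209119  1.71038453  0.24913246  0.96716222
  0.01694181] 0.03236952517360065
[314.98933033 235.78324356] [314.76601211 123.68364391]
```

View pics/w1.png

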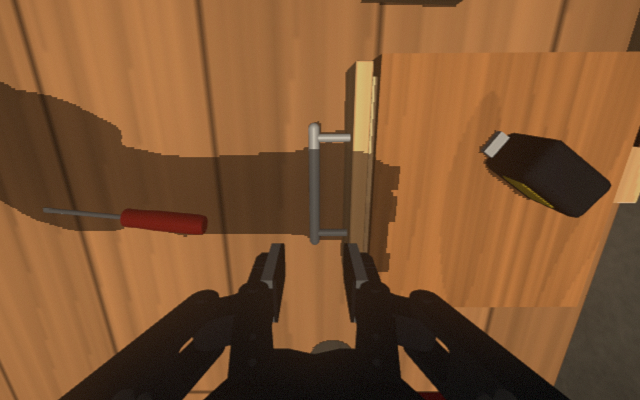

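The wrist picture shows the bar at column 314.5, rows 122–243, within 2 px of the prediction. The screwdriver is to the left at (45–205, 210–230) and clear. I'll descend, grip and pull.

Request:
move_arm --pt "0.5 3 -60 0" --pt "0.5 3 -110 0" --pt "0.5 3 -140 0" --pt "0.5 3 -162 0" --pt "0.5 3 -162 0"

```text
clock: 2.33
position: [0.5583, -0.1915, 0.0599]
tool_rot: [3.136, 0.001, 1.57]
force: [1.3, 1.2, 17.7]
grip_width: 0.0324
finger_force: 7.2
```

Request:
move_arm --pt "0 0 0 0" --pt "0 0 0 0" --pt "0 0 0 0" --pt "0 0 0 0" --gripper 0 --newtons 40

```text
clock: 2.82
position: [0.5561, -0.1916, 0.0588]
tool_rot: [3.141, 0.001, 1.57]
force: [-1.0, -0.2, 7.7]
grip_width: 0.0095
finger_force: 39.0
```

Request:
move_arm --pt "-10 0 0 0" --pt "-30 0 0 0" --pt "-50 0 0 0" --pt "-70 0 0 0" --pt "-90 0 0 0" --pt "-110 0 0 0" --pt "-130 0 0 0" --pt "-145 0 0 0" --pt "-155 0 0 0" --pt "-160 0 0 0" --pt "-160 0 0 0"

```text
clock: 4.2
position: [0.3968, -0.1923, 0.0588]
tool_rot: [3.139, 0.001, 1.569]
force: [6.6, -8.7, 0.3]
grip_width: 0.0095
finger_force: 40.2
```

Request:
move_arm --pt "-2 0 0 0" --pt "-4 0 0 0" --pt "-4 0 0 0"

```text
clock: 4.58
position: [0.3966, -0.1923, 0.059]
tool_rot: [3.132, 0.001, 1.57]
force: [27.4, -11.6, -22.1]
grip_width: 0.0095
finger_force: 39.1
```

Request:
move_arm --pt "4 0 0 0" --pt "4 0 0 0" --pt "4 0 0 0" --gripper 0.3

```text
clock: 4.95
position: [0.3954, -0.1908, 0.0582]
tool_rot: [-3.141, -0.0, 1.571]
force: [-0.0, -0.9, -0.1]
grip_width: 0.0256
finger_force: 0.0
```

Request:
move_arm --pt "0 0 30 0" --pt "0 0 70 0" --pt "20 0 130 0" --pt "60 0 180 0" --pt "90 0 190 0" --pt "90 0 190 0" --pt "90 0 190 0" --gripper 0.45

```text
clock: 5.82
position: [0.485, -0.1908, 0.2476]
tool_rot: [-3.14, -0.0, 1.571]
force: [-0.9, 0.2, -0.4]
grip_width: 0.0386
finger_force: 0.0
```

Run:
```python
from h import *
P=pose(); im=grab_frame('wrist'); cv2.imwrite('pics/w2.png',im); s=monitor.observe()
np.savez('w2',p=P[0],R=P[1]);print(s['clock'],s['position'],s['tool_rot'],s['grip_width'])
```

```text
5.875 [ 0.48486007 -0.19092971  0.24760438] [-3.13988833e+00 -2.10552747e-04  1.57053662e+00] 0.03849856257884983
```

View pics/w2.png

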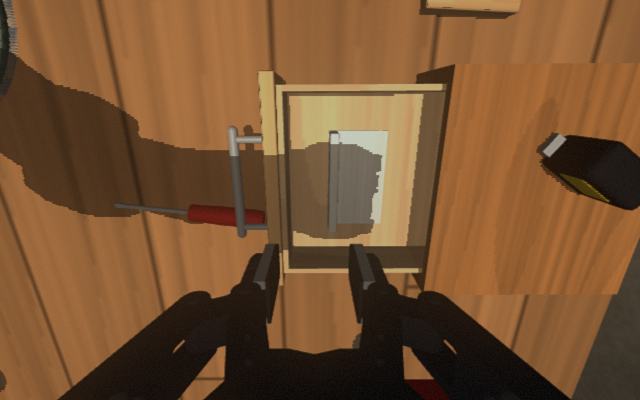

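The drawer is open to its stop. The strip's upstand is at columns 329–339, rows 132–231, and its free edge runs from (387,130) to (381,224). I'll measure both with a low-saturation mask.

Run:
```python
from h import *
d=np.load('w2.npz');P=(d['p'],d['R']); im=cv2.imread('pics/w2.png'); hsv=cv2.cvtColor(im,cv2.COLOR_BGR2HSV)
m=((hsv[...,1]<70)&(hsv[...,2]>60)).astype(np.uint8); b=np.zeros_like(m); b[105:250,295:420]=1; m*=b
for r in range(122,242,10):
    c=np.flatnonzero(m[r]); g=im[r,322:345].mean(1).astype(int)
    print(r,c.min() if c.size else None,c.max() if c.size else None,g.tolist())
c=cv2.findContours(m,0,1)[0]; c=max(c,key=cv2.contourArea); print(cv2.approxPolyDP(c,4,True)[:,0].tolist())
for n,uv,z in [('up1',(329,132),.055),('up2',(329,231),.055),('fe1',(387,130),.025),('fe2',(381,224),.025),('bar1',(233,130),.062),('bar2',(241,235),.062),('screwend',(265,218),.015)]:
    print(n,onz('wrist',uv,z,P).round(4))
```

```text
122 None None [164, 166, 167, 166, 165, 165, 167, 165, 165, 167, 168, 168, 166, 166, 163, 163, 162, 161, 161, 159, 158, 160, 159]
132 331 387 [164, 164, 166, 167, 165, 166, 147, 101, 70, 69, 70, 69, 70, 70, 68, 87, 166, 194, 197, 197, 197, 197, 198]
142 330 386 [107, 108, 107, 108, 108, 107, 92, 79, 142, 188, 195, 195, 197, 195, 195, 197, 175, 138, 121, 127, 177, 196, 197]
152 330 385 [94, 95, 96, 95, 95, 95, 83, 67, 87, 102, 105, 104, 102, 104, 103, 100, 92, 98, 105, 107, 108, 106, 105]
162 329 384 [93, 93, 96, 94, 92, 93, 84, 70, 87, 100, 103, 102, 102, 104, 103, 96, 85, 97, 103, 105, 105, 105, 103]
172 329 384 [94, 92, 93, 92, 92, 89, 74, 69, 92, 100, 100, 99, 100, 100, 100, 95, 98, 103, 103, 104, 104, 102, 102]
182 329 383 [91, 92, 92, 90, 90, 85, 69, 73, 94, 98, 100, 100, 98, 98, 98, 92, 95, 102, 104, 103, 102, 99, 100]
192 329 382 [91, 92, 93, 90, 90, 84, 70, 80, 97, 99, 99, 99, 100, 97, 92, 85, 95, 100, 102, 100, 102, 100, 98]
202 329 381 [92, 91, 91, 92, 88, 78, 62, 80, 97, 97, 94, 97, 96, 94, 90, 81, 92, 99, 100, 99, 97, 98, 96]
212 328 380 [84, 81, 80, 82, 81, 73, 65, 84, 96, 95, 98, 97, 96, 96, 90, 93, 98, 98, 98, 97, 97, 97, 96]
222 328 379 [82, 83, 81, 83, 79, 67, 68, 88, 96, 95, 97, 96, 96, 93, 85, 93, 98, 99, 97, 95, 94, 95, 95]
232 None None [83, 84, 82, 82, 81, 82, 84, 86, 87, 87, 87, 86, 86, 85, 83, 79, 80, 79, 79, 80, 82, 80, 82]
[[330, 131], [329, 231], [335, 231], [337, 222], [379, 223], [387, 131]]
up1 [ 0.5009 -0.1405  0.055 ]
up2 [ 0.5027 -0.2595  0.055 ]
fe1 [ 0.5715 -0.1413  0.025 ]
fe2 [ 0.5733 -0.2634  0.025 ]
bar1 [ 0.398  -0.1376  0.062 ]
bar2 [ 0.3963 -0.2614  0.062 ]
screwend [ 0.4177 -0.2589  0.015 ]
```

Measured upstand length is 119 mm and plate depth 70 mm, both as given. The grip centre is about (0.507, −0.200), with yaw about 0.01. I'll descend and grip.

Request:
move_arm --pt "22 -9.5 -60 0.01" --pt "22 -9.5 -110 0.01" --pt "22 -9.5 -150 0.01" --pt "22 -9.5 -180 0.01" --pt "22 -9.5 -195 0.01" --pt "22 -9.5 -203 0.01" --pt "22 -9.5 -203 0.01" --pt "22 -9.5 -203 0.01"

```text
clock: 6.88
position: [0.5084, -0.2006, 0.0462]
tool_rot: [3.14, 0.0, 1.581]
force: [-0.5, -0.2, -0.1]
grip_width: 0.038
finger_force: 0.0
```

Request:
move_arm --pt "0 0 0 0" --pt "0 0 0 0" --pt "0 0 0 0" --pt "0 0 0 0" --pt "0 0 0 0" --gripper 0 --newtons 80

```text
clock: 7.5
position: [0.5085, -0.2006, 0.046]
tool_rot: [3.14, 0.001, 1.581]
force: [-0.5, 0.2, 8.5]
grip_width: 0.0083
finger_force: 79.0
```

Request:
move_arm --pt "0 0 20 0" --pt "0 0 60 0" --pt "0 0 110 0" --pt "-10 20 154 0" --pt "-30 80 154 0.04" --pt "-58 140 154 0.11" --pt "-58 200 154 0.11" --pt "-58 260 154 0.11" --pt "-58 320 154 0.11" --pt "-58 365 154 0.11" --pt "-58 379 154 0.11" --pt "-58 379 154 0.11"

```text
clock: 9.0
position: [0.4498, 0.1788, 0.1993]
tool_rot: [-3.141, 0.0, 1.692]
force: [0.6, 0.6, -1.5]
grip_width: 0.0085
finger_force: 78.4
```

Request:
move_arm --pt "0 0 0 0" --pt "0 0 0 0"

```text
clock: 9.25
position: [0.4502, 0.1773, 0.1993]
tool_rot: [-3.142, 0.0, 1.689]
force: [0.5, 0.3, -1.9]
grip_width: 0.0083
finger_force: 78.4
```

Run:
```python
from h import *
P=pose(); im=grab_frame('wrist'); cv2.imwrite('pics/w3.png',im); s=monitor.observe(); cv2.imwrite('pics/sc3.png',grab_frame('scene'))
np.savez('w3',p=P[0],R=P[1]);print(s['clock'],s['position'],s['tool_rot'],s['grip_width'],s['finger_force'],s['force'])
```

```text
9.3 [0.45019568 0.17754636 0.19933634] [-3.14158694e+00  3.50055383e-04  1.68916898e+00] 0.008687324067566267 78.40420246124268 [-0.14829678 -0.04465749 -0.46099149]
```

View pics/w3.png

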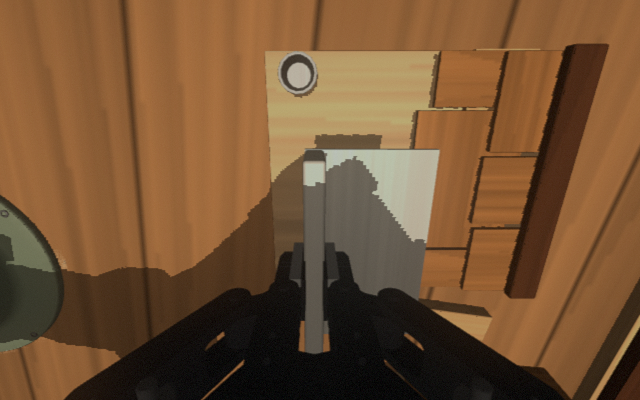

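The strip is held with its near corners at (324,150) and (439,150). The shingle butt's upper corner is at (415,111), and the shingle's lower side joint runs along row 248 or so. I'll enlarge this region.

Run:
```python
from h import *
im=cv2.imread('pics/w3.png')[95:310,400:540]; cv2.imwrite('pics/c3.png',cv2.resize(im,None,fx=2.75,fy=2.75,interpolation=cv2.INTER_CUBIC))
im=cv2.imread('pics/w3.png')
for r in (105,115,120,125,130,135,140,145): print(r,im[r,405:424].mean(1).astype(int).tolist())
```

```text
105 [156, 155, 155, 154, 154, 155, 152, 156, 151, 154, 153, 153, 155, 153, 155, 154, 155, 152, 153]
115 [150, 150, 149, 150, 149, 150, 148, 118, 90, 83, 76, 60, 55, 95, 116, 117, 113, 112, 111]
120 [155, 155, 155, 154, 154, 153, 122, 92, 90, 89, 70, 55, 86, 110, 118, 116, 113, 112, 110]
125 [150, 148, 147, 151, 148, 151, 149, 111, 86, 78, 60, 60, 99, 114, 120, 116, 114, 111, 112]
130 [145, 147, 147, 146, 147, 145, 109, 85, 81, 65, 57, 89, 113, 119, 117, 111, 113, 112, 111]
135 [143, 142, 143, 142, 142, 106, 81, 79, 73, 61, 67, 102, 118, 117, 115, 115, 113, 112, 111]
140 [135, 134, 136, 135, 136, 136, 102, 78, 62, 56, 89, 114, 120, 119, 114, 115, 111, 112, 112]
145 [144, 144, 143, 144, 141, 107, 82, 69, 58, 60, 104, 118, 119, 115, 115, 112, 113, 114, 112]
```

View pics/c3.png

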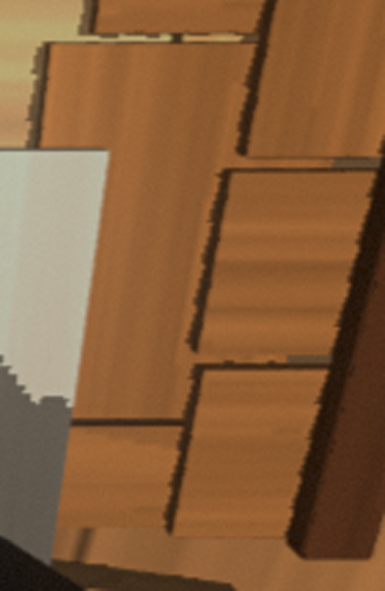

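The crop shows the shingle's +y side at full-frame row 110.3 and its −y joint at row 248.5. The butt's top edge is at columns 417.7 to 414.3 (rows 115–145). The strip's free edge runs from (439.3,150.3) to (418.9,298.6).

Run:
```python
from h import *
d=np.load('w3.npz');P=(d['p'],d['R']); print(P[0])
W=lambda uv,z: onz('wrist',uv,z,P)
z=.034
a,b=W((417.7,115),z),W((414.3,145),z); print('butt',a,b,'yaw',np.arctan2(-(b-a)[0]/(b-a)[1],1))
s1=[W((417.5,110.3),z),W((492,109.5),z)]; s2=[W((425.5,248.5),z),W((466.5,248.8),z)]
for s in(s1,s2): v=s[1]-s[0]; print('side',s[0],s[1],np.arctan2(v[1],v[0]))
r=W((265,51),.018),W((274,240),.018),W((434,50),.018); print('roof',*r,np.arctan2((r[0]-r[1])[1],(r[0]-r[1])[0])-np.pi/2)
zp=P[0][2]-.021
f=W((439.3,150.3),zp),W((418.9,298.6),zp); v=f[0]-f[1]; print('strip',*f,np.linalg.norm(v),np.arctan2(v[1],v[0])-np.pi/2)
print('up',W((304,151),zp+.03),W((326,151),zp+.03),'tin',W((299,74),.048))
for yaw in(.115,.12,.125):
    ex=np.array([np.cos(yaw),np.sin(yaw)]);ey=np.array([-ex[1],ex[0]])
    ym=(np.mean([p[:2]@ey for p in s1])+np.mean([p[:2]@ey for p in s2]))/2
    xb=np.mean([p[:2]@ex for p in(a,b)]); w=np.mean([p[:2]@ey for p in s1])-np.mean([p[:2]@ey for p in s2])
    fx=np.mean([p[:2]@ex for p in f]); print(yaw,'w',w,'butt mid',xb*ex+ym*ey,'strip y +end rel',f[0][:2]@ey-ym,'edge to butt',xb-fx)
```

```text
[0.45024245 0.177324   0.19930884]
butt [0.54311902 0.25800502 0.034     ] [0.54647867 0.22890453 0.034     ] yaw 0.11494115734880062
side [0.54190071 0.26231144 0.034     ] [0.61401032 0.27151233 0.034     ] 0.126910037642642
side [0.58614444 0.11474097 0.034     ] [0.63297687 0.11984464 0.034     ] 0.10854910840648477
roof [0.38784757 0.29913821 0.018     ] [0.41119259 0.09692671 0.018     ] [0.55035647 0.31904679 0.018     ] 0.11493968066982929
strip [0.5080121  0.24279588 0.17830884] [0.5190399  0.15082693 0.17830884] 0.092627751184541 0.11933805679795029
up [0.43843497 0.23929882 0.20830884] [0.44756231 0.24036846 0.20830884] tin [0.42433659 0.28032971 0.048     ]
0.115 w 0.152257400644216 butt mid [0.55129708 0.18719769] strip y +end rel 0.06019776409049188 edge to butt 0.03641845472486238
0.12 w 0.15232663756576137 butt mid [0.55160379 0.18701941] strip y +end rel 0.06059382343847419 edge to butt 0.03663173270635278
0.125 w 0.15239206632930127 butt mid [0.55191226 0.1868442 ] strip y +end rel 0.0609883679440265 edge to butt 0.036844094896433255
```

Roof yaw is about 0.117 and the strip's yaw 0.119. Its lateral offset is under 1 mm and the edge is 36.5 mm from the butt. The measured sizes (152 mm shingle, 65 mm from TCP to edge) agree with those given. I'll lower to the board.

Request:
move_arm --pt "0 0 -50 0" --pt "0 0 -100 0" --pt "0 0 -130 0" --pt "0 0 -145 0" --pt "0 0 -152 0" --pt "0 0 -154 0" --pt "0 0 -154 0"

```text
clock: 10.22
position: [0.4505, 0.1787, 0.046]
tool_rot: [3.14, -0.0, 1.691]
force: [-0.1, -0.2, -1.5]
grip_width: 0.0086
finger_force: 78.3
```

Request:
move_arm --pt "0 0 -1 0" --pt "0 0 -2 0" --pt "0 0 -2 0"

```text
clock: 10.6
position: [0.4501, 0.1786, 0.0434]
tool_rot: [3.141, 0.0, 1.691]
force: [-0.6, -0.9, -2.1]
grip_width: 0.0089
finger_force: 78.3
```

Request:
move_arm --pt "0 0 -1 0" --pt "0 0 -1 0"

```text
clock: 10.85
position: [0.45, 0.1786, 0.0422]
tool_rot: [-3.141, 0.0, 1.691]
force: [-0.9, -0.4, -1.8]
grip_width: 0.0089
finger_force: 78.3
```

Request:
move_arm --pt "0 0 -0.5 0" --pt "0 0 -0.5 0"

```text
clock: 11.1
position: [0.45, 0.1787, 0.042]
tool_rot: [3.141, 0.0, 1.691]
force: [-0.3, -1.2, 6.4]
grip_width: 0.0086
finger_force: 79.5
```

Request:
move_arm --pt "0 -1 1.2 -0.003" --pt "5 -1 1.2 -0.003" --pt "12 0 1.2 -0.003" --pt "19 0.5 1.2 -0.003" --pt "25 1.3 1.2 -0.003" --pt "30 2 1.2 -0.003" --pt "35 2.5 1.2 -0.003" --pt "40 3 1.2 -0.003" --pt "44 3.5 1.2 -0.003" --pt "44 3.5 1.2 -0.003"

```text
clock: 12.35
position: [0.4942, 0.1821, 0.043]
tool_rot: [3.142, -0.0, 1.688]
force: [-0.8, 0.1, -2.5]
grip_width: 0.0082
finger_force: 78.5
```

Run:
```python
from h import *
P=pose(); im=grab_frame('wrist'); cv2.imwrite('pics/w4.png',im); print(P[0])
a=im[95:310,290:560]; a=cv2.resize(a,None,fx=1.8,fy=1.8,interpolation=cv2.INTER_CUBIC)
b=grab_frame('side'); cv2.imwrite('pics/s4.png',b); b=cv2.resize(b[190:300,210:360],None,fx=1.9,fy=1.9,interpolation=cv2.INTER_CUBIC)
c=np.zeros((max(a.shape[0],b.shape[0]),a.shape[1]+b.shape[1],3),np.uint8); c[:a.shape[0],:a.shape[1]]=a; c[:b.shape[0],a.shape[1]:]=b
cv2.imwrite('pics/c4.png',c)
```

```text
[0.49423025 0.18211318 0.04297118]
```

View pics/c4.png

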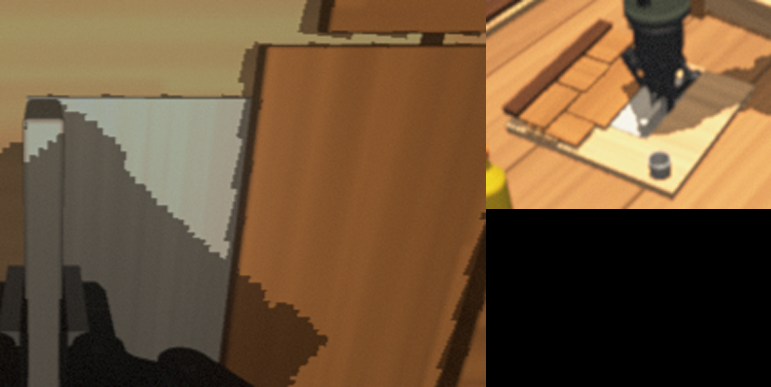

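The wrist crop shows the edge under the shingle and parallel to it. The side inset is 29 px (about 15 mm), so it is centred. The shingle still lies flat and there is no contact force. I'll push in 20 mm more.

Request:
move_arm --pt "5 0.6 0 0" --pt "10 1.2 0 0" --pt "15 1.8 0 0" --pt "20 2.3 0 0" --pt "20 2.3 0 0"

```text
clock: 13.08
position: [0.5143, 0.1844, 0.0429]
tool_rot: [3.142, -0.0, 1.687]
force: [-0.5, 0.4, -0.6]
grip_width: 0.0081
finger_force: 78.5
```

Request:
move_arm --pt "0 0 -0.7 0" --pt "0 0 -1.4 0" --pt "0 0 -1.4 0"

```text
clock: 13.45
position: [0.5138, 0.1844, 0.042]
tool_rot: [3.142, 0.0, 1.688]
force: [-2.9, -1.0, 9.4]
grip_width: 0.0084
finger_force: 80.1
```

Request:
move_arm --pt "0 0 0 0" --pt "0 0 0 0" --pt "0 0 0 0" --pt "0 0 0 0"

```text
clock: 13.95
position: [0.5138, 0.1844, 0.042]
tool_rot: [3.142, 0.0, 1.688]
force: [-3.2, -2.0, 9.4]
grip_width: 0.0084
finger_force: 80.1
```

Run:
```python
from h import *
F=[]
for i in range(4): im=grab_frame('wrist' if i<3 else 'side'); s=monitor.observe(); F.append(s['force'].round(1).tolist()); 
print(F,s['position'],s['tool_rot'],s['clock'])
a=cv2.resize(grab_frame('wrist'),None,fx=.8,fy=.8); b=cv2.resize(im[100:320,210:440],(280,268))
c=np.zeros((320,792,3),np.uint8); c[:,:512]=a; c[:268,512:]=b; cv2.imwrite('pics/c5.png',c)
```

```text
[[-3.0, -1.6, 9.4], [-3.4, -1.3, 9.7], [-3.4, -1.0, 10.1], [-2.8, -2.0, 9.9]] [0.5138508  0.18438709 0.04200847] [3.14151118e+00 3.09285215e-04 1.68784213e+00] 14.15
```

View pics/c5.png

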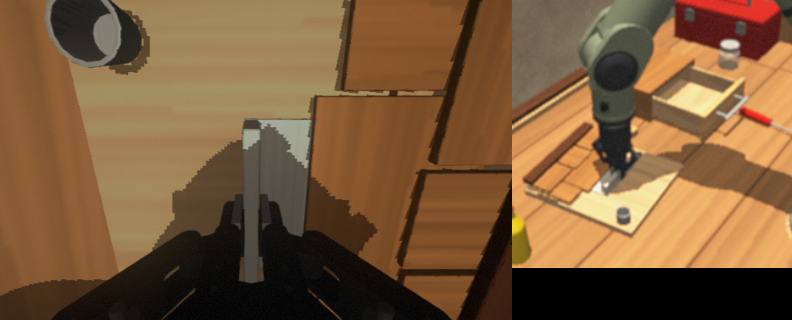

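The strip sits about 28 mm under the shingle, square and centred, with the shingle flat. The drawer is at its stop, the other things are in place, and the press reads about 10 N. I'll hand it in.

```bash
python3 -c "
from workcell import bot
print(bot.job_done())"
```

```text
the job is handed in; nothing more can be done
None
```

I handed the job in at about 14 s: drawer out to its stop, flashing tucked squarely under the middle of the shingle about 28 mm in with the shingle lying flat, still held and pressed down with about 10 N. No verdict came back.

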